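# Feel both terminal doors for a binding hinge

## Robot

A 6-joint arm with a two-finger parallel gripper is mounted at the origin on the work surface. World frame = base frame: x ahead of the robot, y to its left, z up, the work surface at z = 0. Lengths are in m, angles in degrees, forces in N, time in s.
With the tool pointing down it reaches from about 0.15 to 0.775 m from the base axis. Payload 6.1 kg.
Tool frame: the origin (TCP) lies midway between the tips of the shut fingers; the grasp point (between the pads) lies 19 mm behind it; z points along the fingers, y is the line along which they close (so a half turn about z gives the same grasp; the last joint's range is limited). The gripper opens to 85 mm and grips with 20 to 120 N. Pads are 22 mm wide; open, the fingers measure 114 mm over their backs; the gripper's body (76 mm by 85 mm) begins 54 mm behind the grasp point. The pads swing forward as they close: fully open they stand 13 mm farther back than shut.
Start: joints at [-76.318, 7.208, -2.269, 80.523, 0, 90], TCP at [0.124, -0.51, 0.195] pointing down, gripper open.
Joint ranges: [-155.77, 155.77], [-54.66, 111.73], [-72.52, 77.12], [-102.08, 115.82], [-83.92, 84.16], [-180, 180]. Speed limits (degrees/s): [136.94, 136.94, 172.46, 180, 180, 180].

## Interface

Orientations are given as a 3x3 rotation matrix whose columns are the frame's x, y, z axes.
In Python, from workcell import observe, optics, hand_in gives the robot as it stands.
- The arm moves only by the tool arm_command, never from a script. Its argument "moves" is a list of rows, each an object of numbers: "x", "y", "z": the shift along the tool's x, y, z as a fraction of full scale; "wx", "wy", "wz": the turn, a rotation vector about the tool's x, y, z as a fraction of full scale. A call has exactly 5 rows; each row is the pose to reach, as a shift and turn from the pose commanded when the call began, along the tool's axes at that moment; what a row does not reach only later rows make up. Full scale, the value 1, is 0.15 m for a shift and 90 degrees for a turn. A row lasts 1/12 s, in which the tool goes at most 41.7 mm and 7.16 degrees, less where a joint would pass 70% of its speed; a pose out of reach is approached as far as the arm can. A call with a number of a shift or a turn outside -1 to 1 is refused whole. A call with a gripper value outside its range is refused whole. "fingers" is the gripper's target within -1 to 1 (fully open at 1, half-way at 0, shut at -1), set as the call begins (left out, the last holds). The fingers move at their own pace and stop on an object; "squeeze" is the grip in N (left out, the last holds). Time passes only in rows, so rows that repeat a pose let the fingers close, or fill a call up. It gives the time, the measured TCP pose, the force, the opening and the grip force at its end, in the units of the state.
- observe(): the state, without advancing time (a new reading comes with each control period).
- optics.capture(name): name is "scene" or "side" or "wrist"; returns a dict with "frame" (400x640x3 uint8, red, green, blue), "fx", "fy", "cx", "cy" (pixels), "origin" and "rotation" of the camera in the world; the wrist camera has in their place "tool_from_camera" (4x4, takes a point from camera to tool coordinates, whose origin is the TCP and whose axes are the flange's). Camera axes: x right, y up, looking along -z (the intrinsics and any distortion apply to the point x, -y, -z); pixel columns grow to the right and rows downward; lengths in m; the calibration is good to about 2 mm. A picture is of the moment at which its call begins: read the wrist's pose just before it. There is no depth.
- hand_in(): hands the job in; it is judged then, once.
Trained networks look in the newest picture that a camera, given by its name, has taken for a name from the list of things; names that differ only in an ending like _2 or _b are one class to them, and where a whole thing is asked for, a point or a joint stands for the part that bears it (a point fixed in the world has none). Each returns a list of dicts, best first, with "p" (0 to 1); they miss things now and then, are a little off and sometimes report something else, mostly with a low value. They report only what shows in the picture. A call takes as long as a camera call.
- optics.cut_out(camera, name): "region" (400x640 bool, what is visible of it) and "point" ([column, row] in pixels, amid what is visible of it).
- optics.place_of(camera, name): "point" ([column, row] in pixels: a listed point, or the origin of a listed thing).
The state is a dict: "time": time; "qpos": joint angles; "qd": joint speeds; "effort": joint torques, N m; "position": TCP position; "orientation": TCP orientation; "ft_force": force on the tool from outside, world axes, zero at the start; "torque": the same for the moment, N m; "width": opening from 0.0 (shut) to 1.0 (fully open); "grip_force": force on a finger pad.
Only numpy, scipy, OpenCV 4.12 (cv2) and the standard library are available. Lean on these libraries where they do the work, as an engineer would, in place of code of your own. Each camera call takes 0.05 s, during which the arm holds its last target. There are 200 camera calls.

## Task

Check the door hinges of the two card-terminal housings by feel: push each door, which stands ajar, slowly and lightly outward through its arc. A door that runs freely goes all the way open; one that binds must not be forced, but is left resting against its tight spot, just where you feel it bind and not eased back, so that the bent hinge pin can be looked at there. Do not fling the doors, and leave the other things on the bench where they lie.

Things in the scene. Friction and masses are not known exactly. Their poses are not given: they have to be found in the camera images.
- left_housing: Left card-terminal housing: grey steel box, 200 wide (own y), 120 deep (own x), 220 high, screwed down, open at the front under its door. Origin: centre of its underside; its front looks to own -x. The vertical hinge axis lies 68 mm ahead of the origin (own -x) and 106 mm to its left (own +y).
- left_hinge (a joint): Opening of the left door: 0 shut, grows as it swings outward to the front (clockwise from above), stop at 1.92; starts ajar at 0.35 to 0.50. A sound hinge has a light even drag, about 1 N at the free edge, and the door stays where it is left. Over 15 N of push on a door is forcing it.
- left_door: Left door: flat bright metal panel 16 thick, from 7 to 213 mm above the bench. Origin: on the hinge axis at bench level. Own -y runs along the panel to the free edge; it spans 8 to 206 mm from the axis, inner face 8 mm to own +x, outer face (display, keypad) 8 mm to own -x. Its inner side is bare in the top 60 mm; the gap behind it is open from above.
- left_corner (a point): Top corner of the left door at its free edge: 206 mm from the hinge axis, 213 mm above the bench, at mid thickness.
- left_knuckle: Moving knuckles of the left hinge, on its axis (12 mm across); axes as the door's. Either hinge may have a bent pin: then, from an unseen opening (0.6 to 1.6) on, the push near the free edge climbs springily, 0.5 N per mm. Let go there, the door springs back a little and its drag keeps it against the tight spot, loading the knuckles.
- right_housing: Right card-terminal housing: grey steel box, 200 wide (own y), 120 deep (own x), 220 high, screwed down, open at the front under its door. Origin: centre of its underside; its front looks to own -x. The vertical hinge axis lies 68 mm ahead of the origin (own -x) and 106 mm to its right (own -y).
- right_hinge (a joint): Opening of the right door: 0 shut, grows as it swings outward to the front (anticlockwise from above), stop at 1.92; starts ajar at 0.35 to 0.50. A sound hinge has a light even drag, about 1 N at the free edge, and the door stays where it is left. Over 15 N of push on a door is forcing it.
- right_door: Right door: flat bright metal panel 16 thick, from 7 to 213 mm above the bench. Origin: on the hinge axis at bench level. Own +y runs along the panel to the free edge; it spans 8 to 206 mm from the axis, inner face 8 mm to own +x, outer face (display, keypad) 8 mm to own -x. Its inner side is bare in the top 60 mm; the gap behind it is open from above.
- right_corner (a point): Top corner of the right door at its free edge: 206 mm from the hinge axis, 213 mm above the bench, at mid thickness.
- right_knuckle: Moving knuckles of the right hinge, on its axis (12 mm across); axes as the door's. Either hinge may have a bent pin: then, from an unseen opening (0.6 to 1.6) on, the push near the free edge climbs springily, 0.5 N per mm. Let go there, the door springs back a little and its drag keeps it against the tight spot, loading the knuckles.
- screw_dish: Round steel screw dish, 70 across, 16 high, on the bench in front of the housings. Origin: centre of its underside.
- screwdriver: Screwdriver with a red handle, 150 long, lying in front of the housings. Origin: on its underside.
- spanner: Steel spanner, 150 long, lying on the right. Origin: on its underside.
- keypad: Spare keypad module, 75 x 62 x 12, lying on the left. Origin: centre of its underside.
- solder_reel: Reel 64 across, 44 high, left of the left housing. Origin: centre of its underside.
- cleaner: White bottle, 36 across, 110 high, between the housings. Origin: centre of its underside.
- parts_bin: Open parts bin 80 x 110 x 40, right of the right housing. Origin: centre of its underside.
- mug: White mug, 80 across, 95 high, on the right. Origin: centre of its underside.

How it is judged (in metres and radians):
At the end, for the whole second after the job is handed in: Each door is at rest and either fully open (beyond 1.70 rad; the stop is at 1.92) or, where its hinge binds, still resting against the tight spot (the hinge knuckle carries more than 3 N, well below what the hinge's own drag holds there) ((value of joint left_hinge above 1.7 rad or contact force between left_knuckle and anything else above 3 N) and velocity of joint left_hinge between -0.03 and 0.03 rad/s and (value of joint right_hinge above 1.7 rad or contact force between right_knuckle and anything else above 3 N) and velocity of joint right_hinge between -0.03 and 0.03 rad/s); the robot touches nothing.
It fails at once if the left door is forced: more than 20 N on it (contact force between left_door and anything else above 20 N).
It fails at once if the left door is flung: faster than 2 rad/s (velocity of joint left_hinge above 2 rad/s or velocity of joint left_hinge below -2 rad/s).
It fails at once if the right door is forced: more than 20 N on it (contact force between right_door and anything else above 20 N).
It fails at once if the right door is flung: faster than 2 rad/s (velocity of joint right_hinge above 2 rad/s or velocity of joint right_hinge below -2 rad/s).
It fails at once if a thing lying on the bench is moved more than 30 mm (distance of any of screw_dish, screwdriver, spanner, keypad, solder_reel, cleaner, parts_bin, mug from where it was at the start of the episode above 0.03 m).
It also fails if it takes over 67 s, if anything falls off the work surface, if the arm or the gripper's body presses on something with over 40 N, if the wrist force passes 120 N, or if a joint passes its speed limit or range.

## Working session

There is one attempt and no reset: what is moved stays moved. The work goes in short steps, Python scripts to look and compute and a tool call to move; the robot and the scene stay as the last step left them, time stands still between calls to the robot, and variables do not carry over. Pictures are saved under pics/ and viewed, at most 10 in all, crops included, and the job is handed in when it is done.

Besides the shell and the picture viewer there is one more tool, called after ">>>" as a command line: name --argument value ..., lists and objects as JSON in quotes. arm_command: Moves the arm, as the interface text tells. Its arguments: {"type":"object","properties":{"moves":{"type":"array","items":{"type":"object","properties":{"x":{"type":"number"},"y":{"type":"number"},"z":{"type":"number"},"wx":{"type":"number"},"wy":{"type":"number"},"wz":{"type":"number"}}}},"fingers":{"type":"number"},"squeeze":{"type":"number"}},"required":["moves"]}

```bash
mkdir -p pics; ls; cat > h.py <<'E'
import numpy as np, cv2
from workcell import observe, optics, hand_in
def ray(c,px):
    d=np.array([(px[0]-c['cx'])/c['fx'],-(px[1]-c['cy'])/c['fy'],-1.0])
    return np.array(c['origin']),np.array(c['rotation'])@d
def onz(c,px,z):
    o,d=ray(c,px); return o+d*(z-o[2])/d[2]
def proj(c,P):
    p=np.array(c['rotation']).T@(np.array(P)-c['origin'])
    return [c['cx']+c['fx']*p[0]/-p[2], c['cy']-c['fy']*p[1]/-p[2]]
def tri(c1,p1,c2,p2):
    o1,d1=ray(c1,p1);o2,d2=ray(c2,p2)
    A=np.c_[d1,-d2]; s=np.linalg.lstsq(A,o2-o1,rcond=None)[0]
    a,b=o1+d1*s[0],o2+d2*s[1]; return (a+b)/2,np.linalg.norm(a-b)
E
python3 - <<'E'
from h import *
s=observe(); print({k:np.round(v,3).tolist() for k,v in s.items()})
C={}
for n in('scene','side'):
    C[n]=optics.capture(n); cv2.imwrite(f'pics/{n}0.png',C[n]['frame'][:,:,::-1])
    print(n,[k for k in C[n]],np.round(C[n]['origin'],3))
names=dict(left_corner=.213,right_corner=.213,left_door=0,right_door=0,left_housing=0,right_housing=0,left_knuckle=None,right_knuckle=None,screw_dish=0,screwdriver=0,spanner=0,keypad=0,solder_reel=0,cleaner=0,parts_bin=0,mug=0)
for nm,z in names.items():
    pts={}
    for n in C:
        r=optics.place_of(n,nm)
        for q in r[:2]:
            print(nm,n,np.round(q['point'],1),round(q['p'],2),'' if z is None else np.round(onz(C[n],q['point'],z),3))
        if r: pts[n]=r[0]['point']
    if len(pts)==2: print('   tri',np.round(tri(C['scene'],pts['scene'],C['side'],pts['side'])[0],3),np.round(tri(C['scene'],pts['scene'],C['side'],pts['side'])[1],4))
E
```

```text
pics
{'time': 0.0, 'qpos': [-76.316, 7.24, -2.326, 80.524, 0.001, 90.002], 'qd': [0.002, 0.09, -0.014, 0.179, -0.005, 0.056], 'effort': [-0.0, -43.592, 35.292, 0.017, 0.0, -0.0], 'position': [0.124, -0.51, 0.194], 'orientation': [[0.972, 0.237, -0.0], [0.237, -0.972, 0.002], [0.0, -0.002, -1.0]], 'ft_force': [-0.236, 0.505, 0.562], 'torque': [-0.047, 0.005, 0.031], 'grip_force': 0.0, 'width': 1.001}
scene ['frame', 'fx', 'fy', 'cx', 'cy', 'origin', 'rotation'] [0.036 0.041 1.633]
side ['frame', 'fx', 'fy', 'cx', 'cy', 'origin', 'rotation'] [0.64  0.463 1.657]
left_corner scene [261.1 186.8] 0.6 [0.512 0.129 0.213]
left_corner side [347.2 242.8] 0.83 [0.5   0.135 0.213]
   tri [0.504 0.133 0.226] 0.0119
right_corner scene [334.9 164.9] 0.69 [ 0.548 -0.113  0.213]
right_corner scene [259.9 186.7] 0.42 [0.513 0.133 0.213]
right_corner side [316.6 170.6] 0.96 [ 0.543 -0.116  0.213]
   tri [ 0.544 -0.112  0.224] 0.0009
left_door scene [212.2 198.2] 0.96 [0.568 0.322 0.   ]
left_door side [338.1 313. ] 0.67 [0.562 0.316 0.   ]
   tri [0.563 0.318 0.019] 0.0012
right_door scene [384.  159.3
[... 1038 characters left out ...]
0.036] 0.0202
solder_reel scene [171.7 193.8] 0.85 [0.608 0.464 0.   ]
solder_reel scene [165.4 244.1] 0.6 [0.428 0.498 0.   ]
solder_reel side [336.  358.8] 0.52 [0.6   0.457 0.   ]
   tri [0.6   0.458 0.023] 0.0015
cleaner scene [296.5 161.4] 0.47 [0.661 0.001 0.   ]
cleaner side [290.4 231.2] 0.65 [0.666 0.005 0.   ]
   tri [ 0.666  0.001 -0.013] 0.0002
parts_bin scene [337.6 166.2] 0.43 [ 0.618 -0.145  0.   ]
parts_bin side [285.8 112.5] 0.57 [ 0.596 -0.459  0.   ]
   tri [ 0.544 -0.156  0.417] 0.178
mug scene [454.9 178.5] 0.88 [ 0.504 -0.56   0.   ]
mug side [308.5  85. ] 0.93 [ 0.487 -0.559  0.   ]
mug side [287.7 141. ] 0.26 [ 0.611 -0.34   0.   ]
   tri [ 0.492 -0.545  0.031] 0.0093
```

View pics/scene0.png

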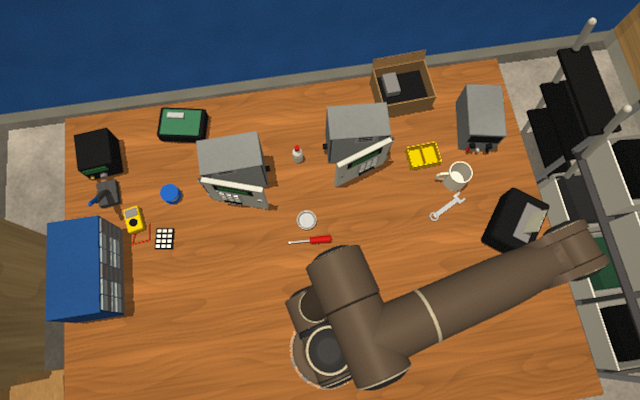

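View pics/side0.png

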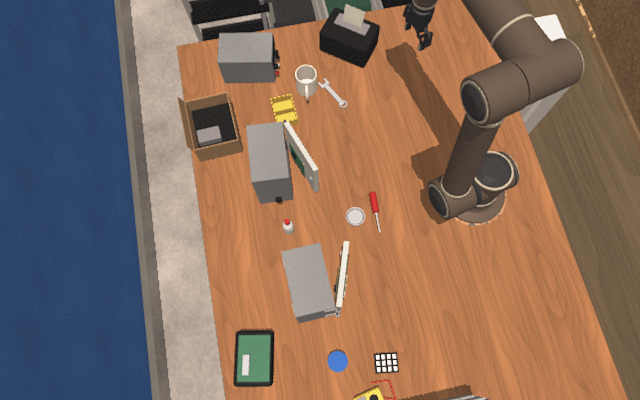

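Both views show the two housings with their doors ajar. In the scene view the left door's top edge runs about (203,180)–(265,187), and the right one about (390,140)–(335,163). I'll zoom in with a model overlay to refine the poses.

```bash
cat >> h.py <<'E'
def rot(a): return np.array([[np.cos(a),-np.sin(a)],[np.sin(a),np.cos(a)]])
def model(side,hx,hy,psi,q):
    s=1 if side=='left' else -1
    R=rot(psi); h=np.array([hx,hy]); o=h-R@np.array([-.068,.106*s])
    top=[np.r_[o+R@np.array(p),.22] for p in((-.06,-.1),(-.06,.1),(.06,.1),(.06,-.1))]
    D=rot(psi-s*q)
    d=[np.r_[h+D@np.array([x,-s*y]),.213] for x,y in((-.008,.008),(-.008,.206),(.008,.206),(.008,.008))]
    return top,d
E
cat > ov.py <<'E'
from h import *
import sys
def overlay(P,out,names=('scene','side'),boxes={('scene','left'):(190,125),('scene','right'):(315,95),('side','left'):(270,235),('side','right'):(238,115)},Z=4):
    rows=[]
    for n in names:
        c=optics.capture(n); r=[]
        for s in('left','right'):
            x,y=boxes[n,s]; im=cv2.resize(c['frame'][y:y+75*1+20,x:x+95,::-1],None,fx=Z,fy=Z,interpolation=cv2.INTER_CUBIC)
            if s in P:
                for poly,col in zip(model(s,*P[s]),((0,0,255),(255,0,255))):
                    pts=(np.array([proj(c,p) for p in poly])-[x-.5,y-.5])*Z
                    cv2.polylines(im,[pts.astype(np.int32)],True,col,1)
            for k in range(0,95,10):
                cv2.putText(im,str(x+k),(k*Z,8),0,.3,(0,255,255),1); cv2.putText(im,str(y+k),(0,k*Z+4),0,.3,(0,255,255),1)
            r.append(im[:300])
        rows.append(np.hstack(r))
    cv2.imwrite(out,np.vstack(rows))
E
python3 - <<'E'
from ov import *
overlay({'left':(.563,.318,np.radians(7),np.radians(24)),'right':(.612,-.317,np.radians(-5),np.radians(23))},'pics/ov1.png')
E
```

```text
(no output)
```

View pics/ov1.png

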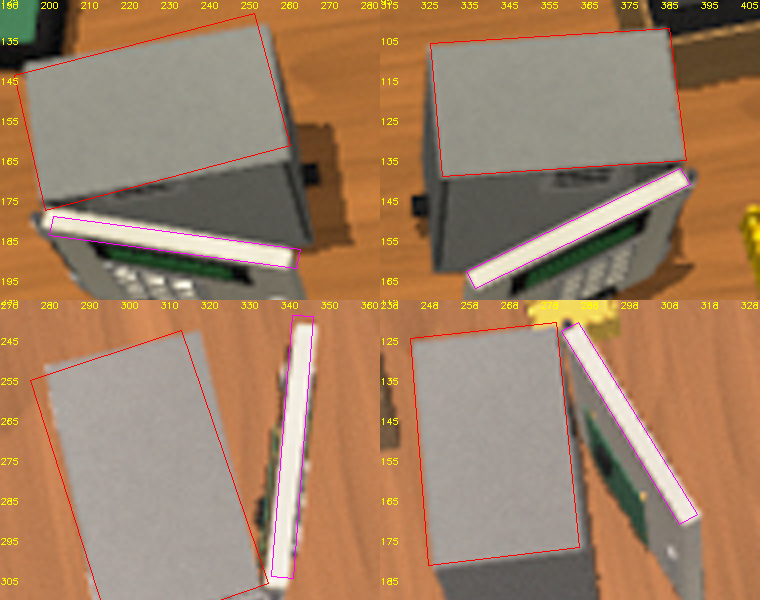

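Overlay: the right model fits within about 1 px. The left housing's yaw is nearer 3.5° and its hinge nearer (0.562,0.324). The right door comes first, so I'll approach above the gap behind it.

>>> arm_command --moves '[{"x":0.1,"y":-0.04,"z":-0.15},{"x":0.3,"y":-0.13,"z":-0.3},{"x":0.55,"y":-0.25,"z":-0.45},{"x":0.8,"y":-0.36,"z":-0.57},{"x":1,"y":-0.46,"z":-0.57}]' --fingers -1

```text
invalid input
```

>>> arm_command --moves '[{"x":0.2,"y":-0.1,"wz":-0.01},{"x":0.4,"y":-0.2,"wz":-0.02},{"x":0.6,"y":-0.3,"wz":-0.03},{"x":0.8,"y":-0.4,"wz":-0.04},{"x":1,"y":-0.46,"wz":-0.048}]'

```text
invalid input
```

>>> arm_command --moves '[{"x":0.2,"y":-0.1},{"x":0.4,"y":-0.2},{"x":0.6,"y":-0.3},{"x":0.8,"y":-0.4},{"x":1,"y":-0.46}]'

```text
invalid input
```

```bash
cat > st.py <<'E'
from h import *
H={'right':(.612,-.317,1,np.radians(-5)),'left':(.562,.324,-1,np.radians(3.5))}
import sys
side=sys.argv[1]
hx,hy,s,psi=H[side]
o=observe();R=np.array(o['orientation']);p=np.array(o['position'])
a=np.degrees(np.arctan2(R[1,0],R[0,0]))
f=np.array(o['ft_force'])
print('t',o['time'],'p',np.round(p,4),'alpha',round(a,2),'F',np.round(f,2),'Ftool',np.round(R.T@f,2),'q6',np.round(o['qpos'][5],1),'w',o['width'])
push=a+180 if side=='right' else a   # push dir angle = door -x dir
b=np.radians(push-180); d=rot(b).T@(p[:2]-[hx,hy])
print('door frame (if door // tool): x,y',np.round(d,4),' opening',np.round(s*(b-psi)%(2*np.pi),3))
if len(sys.argv)>2:
    t=np.array([float(v) for v in sys.argv[2:5]]); print('to target, tool units',np.round(R.T@(t-p)/.15,3))
E
python3 st.py right .590 -.140 .28
```

```text
t 1.8 p [ 0.1242 -0.5101  0.1947] alpha 13.68 F [-0.58  0.13 -0.76] Ftool [-0.54 -0.27  0.76] q6 90.0 w 0.9955436753796367
door frame (if door // tool): x,y [-0.5197 -0.0722]  opening 0.326
to target, tool units [ 3.601 -1.663 -0.569]
```

>>> arm_command --moves '[{"x":0.1,"y":-0.04,"z":-0.15,"wx":0,"wy":0,"wz":0},{"x":0.3,"y":-0.13,"z":-0.3,"wx":0,"wy":0,"wz":0},{"x":0.55,"y":-0.25,"z":-0.45,"wx":0,"wy":0,"wz":0},{"x":0.8,"y":-0.36,"z":-0.57,"wx":0,"wy":0,"wz":0},{"x":1,"y":-0.46,"z":-0.57,"wx":0,"wy":0,"wz":0}]' --fingers -1 --squeeze 20

```text
time: 2.22
position: [0.2548, -0.4076, 0.2832]
orientation: [[0.972, 0.235, 0.002], [0.235, -0.972, -0.004], [0.001, 0.004, -1.0]]
ft_force: [1.6, -0.3, 0.1]
width: 0.299
grip_force: 0.0
```

>>> arm_command --moves '[{"x":0.2,"y":-0.1,"z":0,"wx":0,"wy":0,"wz":-0.01},{"x":0.4,"y":-0.2,"z":0,"wx":0,"wy":0,"wz":-0.02},{"x":0.6,"y":-0.3,"z":0,"wx":0,"wy":0,"wz":-0.03},{"x":0.8,"y":-0.4,"z":0,"wx":0,"wy":0,"wz":-0.04},{"x":1,"y":-0.46,"z":0,"wx":0,"wy":0,"wz":-0.048}]'

```text
time: 2.63
position: [0.3839, -0.3032, 0.2808]
orientation: [[0.951, 0.31, 0.001], [0.31, -0.951, -0.0], [0.0, 0.001, -1.0]]
ft_force: [0.8, -0.5, -0.3]
width: -0.002
grip_force: 0.0
```

>>> arm_command --moves '[{"x":0.2,"y":-0.1,"z":0,"wx":0,"wy":0,"wz":0},{"x":0.4,"y":-0.2,"z":0,"wx":0,"wy":0,"wz":0},{"x":0.6,"y":-0.3,"z":0,"wx":0,"wy":0,"wz":0},{"x":0.8,"y":-0.4,"z":0,"wx":0,"wy":0,"wz":0},{"x":1,"y":-0.46,"z":0,"wx":0,"wy":0,"wz":0}]'

```text
time: 3.05
position: [0.5052, -0.1912, 0.2806]
orientation: [[0.951, 0.31, 0.001], [0.31, -0.951, 0.0], [0.001, 0.0, -1.0]]
ft_force: [0.1, -0.0, 0.6]
width: -0.0
grip_force: 0.0
```

```bash
python3 st.py right .590 -.140 .28
```

```text
t 3.05 p [ 0.5052 -0.1912  0.2806] alpha 18.05 F [ 0.14 -0.    0.65] Ftool [ 0.13  0.04 -0.65] q6 141.2 w -0.00035175471503929407
door frame (if door // tool): x,y [-0.0626  0.1527]  opening 0.402
to target, tool units [ 0.643 -0.149  0.005]
```

>>> arm_command --moves '[{"x":0.2,"y":-0.05,"z":0,"wx":0,"wy":0,"wz":0},{"x":0.4,"y":-0.1,"z":0,"wx":0,"wy":0,"wz":0},{"x":0.64,"y":-0.15,"z":0,"wx":0,"wy":0,"wz":0},{"x":0.64,"y":-0.15,"z":0,"wx":0,"wy":0,"wz":0},{"x":0.64,"y":-0.15,"z":0,"wx":0,"wy":0,"wz":0}]'

```text
time: 3.47
position: [0.5898, -0.1409, 0.2786]
orientation: [[0.95, 0.311, -0.002], [0.311, -0.95, 0.0], [-0.002, -0.001, -1.0]]
ft_force: [-0.8, -0.3, -0.2]
width: 0.0
grip_force: 0.0
```

```bash
python3 - <<'E'
from ov import *
a=optics.capture('wrist')['frame'];
o=observe(); print(o['position'],o['ft_force'])
b=optics.capture('scene')['frame'][80:240,280:440]
cv2.imwrite('pics/w1.png',np.hstack([cv2.resize(a,(480,300)),cv2.resize(b,(300,300),interpolation=cv2.INTER_CUBIC)])[:,:,::-1])
E
```

```text
[ 0.58888086 -0.14163844  0.27942975] [ 0.07323122  0.19301985 -0.75461953]
```

View pics/w1.png

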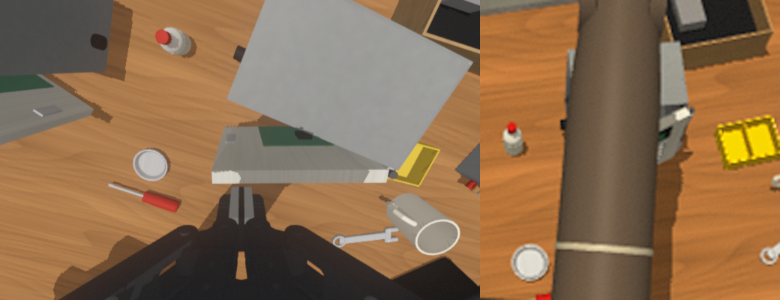

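The wrist view shows the right door's inner face parallel to the tool, with its top edge at about (212,177)–(388,177). I'll check numerically where the post would come down.

```bash
cat >> h.py <<'E'
def wcam():
    o=observe(); c=optics.capture('wrist'); T=np.array(c['tool_from_camera']); R=np.array(o['orientation'])
    c['origin']=np.array(o['position'])+R@T[:3,3]; c['rotation']=R@T[:3,:3]; return c
E
python3 - <<'E'
from h import *
c=wcam(); k=np.array([.75,.75])
top,d=model('right',.612,-.317,np.radians(-5),np.radians(23))
for p in d: print('door',np.round(p,3),np.round(np.array(proj(c,p))*k))
for p in top: print('top',np.round(np.array(proj(c,p))*k))
print('tip',np.array(proj(c,observe()['position']))*k)
# image points of door top outer edge
for px in ((212,177),(388,177),(212,170)): print(px,np.round(onz(c,np.array(px)/k,.213),3))
E
```

```text
door [ 0.602 -0.312  0.213] [387. 182.]
door [ 0.541 -0.124  0.213] [213. 181.]
door [ 0.556 -0.119  0.213] [213. 169.]
door [ 0.617 -0.307  0.213] [390. 169.]
top [399. 170.]
top [229.  97.]
top [283. -38.]
top [475.  62.]
tip [242.31020965 175.85594412]
(212, 177) [ 0.546 -0.12   0.213]
(388, 177) [ 0.607 -0.31   0.213]
(212, 170) [ 0.554 -0.118  0.213]
```

The model matches the wrist view, so I'll descend into the gap.

>>> arm_command --moves '[{"x":0,"y":0,"z":0.15,"wx":0,"wy":0,"wz":0},{"x":0,"y":0,"z":0.3,"wx":0,"wy":0,"wz":0},{"x":0,"y":0,"z":0.5,"wx":0,"wy":0,"wz":0},{"x":0,"y":0,"z":0.65,"wx":0,"wy":0,"wz":0},{"x":0,"y":0,"z":0.73,"wx":0,"wy":0,"wz":0}]'

```text
time: 4.03
position: [0.5864, -0.1428, 0.1685]
orientation: [[0.952, 0.307, -0.002], [0.307, -0.952, 0.0], [-0.002, -0.001, -1.0]]
ft_force: [0.1, -0.8, 1.2]
width: 0.003
grip_force: 0.0
```

```bash
python3 st.py right; python3 - <<'E'
# repeated arc step in door frame: post centre at (X=.019, Y=.175), tool x = +door x for right (push -x), tool y = -door y (angle alpha-90)
import numpy as np
def rot(a): return np.array([[np.cos(a),-np.sin(a)],[np.sin(a),np.cos(a)]])
for th in (.05,.1,.12):
    v=np.array([.019,.175]); d=rot(th)@v-v
    print(th,'right tool x,y units',d[0]/.15,-d[1]/.15,'wz',-np.degrees(th)/90)
    v=np.array([.019,-.175]); d=rot(-th)@v-v   # left: tool x=-door x, tool y: angle alpha-90 with alpha=door -x dir=180+b -> y=b+90 = door +y
    print(th,'left tool x,y',-d[0]/.15,d[1]/.15,'wz',np.degrees(th)/90)
E
```

```text
t 4.0333 p [ 0.5864 -0.1428  0.1685] alpha 17.9 F [ 0.06 -0.77  1.21] Ftool [-0.18  0.75 -1.21] q6 148.4 w 0.0030302041758191707
door frame (if door // tool): x,y [0.0292 0.1737]  opening 0.4
0.05 right tool x,y units -0.05846733116576231 -0.004872665235080009 wz -0.031830988618379075
0.05 left tool x,y 0.05846733116576231 -0.004872665235080009 wz 0.031830988618379075
0.1 right tool x,y units -0.1171051251527496 -0.006817092266295048 wz -0.06366197723675815
0.1 left tool x,y 0.1171051251527496 -0.006817092266295048 wz 0.06366197723675815
0.12 right tool x,y units -0.1405751479622495 -0.006773621419440453 wz -0.07639437268410976
0.12 left tool x,y 0.1405751479622495 -0.006773621419440453 wz 0.07639437268410976
```

>>> arm_command --moves '[{"x":-0.02,"y":0,"z":0,"wx":0,"wy":0,"wz":0},{"x":-0.04,"y":0,"z":0,"wx":0,"wy":0,"wz":0},{"x":-0.06,"y":0,"z":0,"wx":0,"wy":0,"wz":0},{"x":-0.08,"y":0,"z":0,"wx":0,"wy":0,"wz":0},{"x":-0.09,"y":0,"z":0,"wx":0,"wy":0,"wz":0}]'

```text
time: 4.45
position: [0.5762, -0.1467, 0.1725]
orientation: [[0.951, 0.309, 0.003], [0.309, -0.951, -0.001], [0.003, 0.002, -1.0]]
ft_force: [1.1, 1.0, 2.0]
width: -0.001
grip_force: 0.6
```

>>> arm_command --moves '[{"x":-0.024,"y":-0.001,"z":0,"wx":0,"wy":0,"wz":-0.013},{"x":-0.048,"y":-0.003,"z":0,"wx":0,"wy":0,"wz":-0.026},{"x":-0.072,"y":-0.004,"z":0,"wx":0,"wy":0,"wz":-0.039},{"x":-0.095,"y":-0.005,"z":0,"wx":0,"wy":0,"wz":-0.052},{"x":-0.117,"y":-0.007,"z":0,"wx":0,"wy":0,"wz":-0.064}]'

```text
time: 4.87
position: [0.5586, -0.1507, 0.1708]
orientation: [[0.914, 0.405, 0.0], [0.405, -0.914, -0.0], [0.0, 0.0, -1.0]]
ft_force: [1.0, 0.0, 0.3]
width: -0.0
grip_force: 0.6
```

```bash
python3 st.py right; python3 -c "
from h import *
for i in range(4):
    optics.capture('side');o=observe();print(np.round(np.array(o['orientation']).T@o['ft_force'],2))"
```

```text
t 4.8667 p [ 0.5586 -0.1507  0.1708] alpha 23.88 F [1.01 0.04 0.28] Ftool [ 0.94  0.37 -0.28] q6 141.0 w -0.00023824493665769528
door frame (if door // tool): x,y [0.0185 0.1737]  opening 0.504
[-0.21 -0.1   0.07]
[-0.09 -0.29  0.46]
[-0.26  0.12  0.09]
[-0.52  0.06  0.88]
```

>>> arm_command --moves '[{"x":-0.024,"y":-0.001,"z":0,"wx":0,"wy":0,"wz":-0.013},{"x":-0.048,"y":-0.003,"z":0,"wx":0,"wy":0,"wz":-0.026},{"x":-0.072,"y":-0.004,"z":0,"wx":0,"wy":0,"wz":-0.039},{"x":-0.095,"y":-0.005,"z":0,"wx":0,"wy":0,"wz":-0.052},{"x":-0.117,"y":-0.007,"z":0,"wx":0,"wy":0,"wz":-0.064}]'

```text
time: 5.48
position: [0.542, -0.1569, 0.1706]
orientation: [[0.869, 0.494, -0.0], [0.494, -0.869, -0.0], [-0.0, 0.0, -1.0]]
ft_force: [1.3, 0.8, -0.0]
width: -0.001
grip_force: 0.6
```

```bash
python3 st.py right
```

```text
t 5.4833 p [ 0.542  -0.1569  0.1706] alpha 29.63 F [ 1.31  0.75 -0.02] Ftool [ 1.51 -0.01  0.02] q6 134.2 w -0.0010714960460252658
door frame (if door // tool): x,y [0.0183 0.1737]  opening 0.604
```

>>> arm_command --moves '[{"x":-0.024,"y":-0.001,"z":0,"wx":0,"wy":0,"wz":-0.013},{"x":-0.048,"y":-0.003,"z":0,"wx":0,"wy":0,"wz":-0.026},{"x":-0.072,"y":-0.004,"z":0,"wx":0,"wy":0,"wz":-0.039},{"x":-0.095,"y":-0.005,"z":0,"wx":0,"wy":0,"wz":-0.052},{"x":-0.117,"y":-0.007,"z":0,"wx":0,"wy":0,"wz":-0.064}]'

```text
time: 5.9
position: [0.5263, -0.1647, 0.1708]
orientation: [[0.815, 0.579, 0.0], [0.579, -0.815, -0.0], [0.0, 0.0, -1.0]]
ft_force: [1.7, 0.5, -0.4]
width: 0.002
grip_force: 0.6
```

>>> arm_command --moves '[{"x":-0.024,"y":-0.001,"z":0,"wx":0,"wy":0,"wz":-0.013},{"x":-0.048,"y":-0.003,"z":0,"wx":0,"wy":0,"wz":-0.026},{"x":-0.072,"y":-0.004,"z":0,"wx":0,"wy":0,"wz":-0.039},{"x":-0.095,"y":-0.005,"z":0,"wx":0,"wy":0,"wz":-0.052},{"x":-0.117,"y":-0.007,"z":0,"wx":0,"wy":0,"wz":-0.064}]'

```text
time: 6.32
position: [0.5115, -0.174, 0.1708]
orientation: [[0.753, 0.658, 0.0], [0.658, -0.753, -0.0], [0.0, 0.0, -1.0]]
ft_force: [0.9, 0.3, -0.2]
width: 0.003
grip_force: 0.6
```

>>> arm_command --moves '[{"x":-0.024,"y":-0.001,"z":0,"wx":0,"wy":0,"wz":-0.013},{"x":-0.048,"y":-0.003,"z":0,"wx":0,"wy":0,"wz":-0.026},{"x":-0.072,"y":-0.004,"z":0,"wx":0,"wy":0,"wz":-0.039},{"x":-0.095,"y":-0.005,"z":0,"wx":0,"wy":0,"wz":-0.052},{"x":-0.117,"y":-0.007,"z":0,"wx":0,"wy":0,"wz":-0.064}]'

```text
time: 6.73
position: [0.4976, -0.1847, 0.1709]
orientation: [[0.683, 0.73, 0.0], [0.73, -0.683, -0.0], [0.0, 0.001, -1.0]]
ft_force: [1.6, 0.0, -0.3]
width: -0.0
grip_force: 0.6
```

>>> arm_command --moves '[{"x":-0.024,"y":-0.001,"z":0,"wx":0,"wy":0,"wz":-0.013},{"x":-0.048,"y":-0.003,"z":0,"wx":0,"wy":0,"wz":-0.026},{"x":-0.072,"y":-0.004,"z":0,"wx":0,"wy":0,"wz":-0.039},{"x":-0.095,"y":-0.005,"z":0,"wx":0,"wy":0,"wz":-0.052},{"x":-0.117,"y":-0.007,"z":0,"wx":0,"wy":0,"wz":-0.064}]'

```text
time: 7.15
position: [0.4848, -0.1967, 0.1709]
orientation: [[0.606, 0.795, 0.0], [0.795, -0.606, -0.0], [0.0, 0.0, -1.0]]
ft_force: [1.9, -0.4, 0.2]
width: 0.002
grip_force: 0.6
```

>>> arm_command --moves '[{"x":-0.024,"y":-0.001,"z":0,"wx":0,"wy":0,"wz":-0.013},{"x":-0.048,"y":-0.003,"z":0,"wx":0,"wy":0,"wz":-0.026},{"x":-0.072,"y":-0.004,"z":0,"wx":0,"wy":0,"wz":-0.039},{"x":-0.095,"y":-0.005,"z":0,"wx":0,"wy":0,"wz":-0.052},{"x":-0.117,"y":-0.007,"z":0,"wx":0,"wy":0,"wz":-0.064}]'

```text
time: 7.57
position: [0.4733, -0.21, 0.1708]
orientation: [[0.524, 0.852, 0.0], [0.852, -0.524, 0.0], [0.0, 0.0, -1.0]]
ft_force: [1.9, 0.6, 0.1]
width: -0.001
grip_force: 0.6
```

```bash
python3 st.py right; python3 -c "
from h import *
for i in range(4):
    optics.capture('side');o=observe();print(np.round(np.array(o['orientation']).T@o['ft_force'],2))"
```

```text
t 7.5667 p [ 0.4733 -0.21    0.1708] alpha 58.43 F [1.89 0.56 0.05] Ftool [ 1.47  1.31 -0.05] q6 97.6 w -0.0011588080818522408
door frame (if door // tool): x,y [0.0185 0.1742]  opening 1.107
[-0.77  0.12 -0.06]
[ 0.37 -0.05 -0.14]
[-0.29 -0.15 -0.28]
[0.68 0.17 0.71]
```

>>> arm_command --moves '[{"x":-0.024,"y":-0.001,"z":0,"wx":0,"wy":0,"wz":-0.013},{"x":-0.048,"y":-0.003,"z":0,"wx":0,"wy":0,"wz":-0.026},{"x":-0.072,"y":-0.004,"z":0,"wx":0,"wy":0,"wz":-0.039},{"x":-0.095,"y":-0.005,"z":0,"wx":0,"wy":0,"wz":-0.052},{"x":-0.117,"y":-0.007,"z":0,"wx":0,"wy":0,"wz":-0.064}]'

```text
time: 8.18
position: [0.4634, -0.224, 0.1706]
orientation: [[0.436, 0.9, 0.0], [0.9, -0.436, 0.0], [0.0, -0.0, -1.0]]
ft_force: [1.4, 1.3, -0.3]
width: -0.002
grip_force: 0.6
```

>>> arm_command --moves '[{"x":-0.024,"y":-0.001,"z":0,"wx":0,"wy":0,"wz":-0.013},{"x":-0.048,"y":-0.003,"z":0,"wx":0,"wy":0,"wz":-0.026},{"x":-0.072,"y":-0.004,"z":0,"wx":0,"wy":0,"wz":-0.039},{"x":-0.095,"y":-0.005,"z":0,"wx":0,"wy":0,"wz":-0.052},{"x":-0.117,"y":-0.007,"z":0,"wx":0,"wy":0,"wz":-0.064}]'

```text
time: 8.6
position: [0.4552, -0.2389, 0.1706]
orientation: [[0.343, 0.939, 0.001], [0.939, -0.343, 0.001], [0.002, 0.0, -1.0]]
ft_force: [3.1, 2.9, -1.0]
width: 0.002
grip_force: 1.8
```

```bash
python3 st.py right; python3 -c "
from h import *
for i in range(5):
    optics.capture('side');o=observe();print(np.round(np.array(o['orientation']).T@o['ft_force'],2),o['grip_force'])"; python3 st.py right
```

```text
t 8.6 p [ 0.4552 -0.2389  0.1706] alpha 69.93 F [ 3.06  2.86 -0.97] Ftool [3.73 1.89 0.98] q6 82.3 w 0.002371751295317209
door frame (if door // tool): x,y [0.0195 0.1741]  opening 1.308
[ 2.42  0.85 -0.03] 1.165209138271166
[1.66 0.7  0.7 ] 0.8621211361605674
[2.62 1.77 0.62] 0.8176637924043462
[ 1.97  1.52 -0.11] 0.7948605602723546
[1.64 0.91 0.59] 0.8022100696689449
t 8.85 p [ 0.4549 -0.2393  0.1707] alpha 69.83 F [ 1.42  1.23 -0.59] Ftool [1.64 0.91 0.59] q6 82.4 w 0.0011703302478650835
door frame (if door // tool): x,y [0.0187 0.1742]  opening 1.306
```

The static force no longer falls to zero, so it seems to be binding at about 1.3 rad. I'll confirm with a small step.

>>> arm_command --moves '[{"x":-0.008,"y":0,"z":0,"wx":0,"wy":0,"wz":-0.004},{"x":-0.016,"y":-0.001,"z":0,"wx":0,"wy":0,"wz":-0.008},{"x":-0.024,"y":-0.001,"z":0,"wx":0,"wy":0,"wz":-0.012},{"x":-0.032,"y":-0.002,"z":0,"wx":0,"wy":0,"wz":-0.016},{"x":-0.04,"y":-0.002,"z":0,"wx":0,"wy":0,"wz":-0.02}]'

```text
time: 9.27
position: [0.4525, -0.2445, 0.1707]
orientation: [[0.314, 0.949, 0.001], [0.949, -0.314, 0.001], [0.002, 0.0, -1.0]]
ft_force: [2.2, 5.6, 0.7]
width: 0.002
grip_force: 3.0
```

```bash
python3 st.py right; python3 -c "
from h import *
for i in range(5):
    optics.capture('side');o=observe();print(np.round(np.array(o['orientation']).T@o['ft_force'],2),o['grip_force'])"; python3 st.py right
```

```text
t 9.2667 p [ 0.4525 -0.2445  0.1707] alpha 71.7 F [2.23 5.59 0.71] Ftool [ 6.01  0.36 -0.71] q6 79.9 w 0.0017965110700031183
door frame (if door // tool): x,y [0.0188 0.1742]  opening 1.339
[ 4.76  0.56 -0.61] 2.6940913789439946
[5.02 1.4  0.43] 2.5600848995964043
[5.11 1.07 0.3 ] 2.5239761636476032
[ 4.82  1.63 -0.38] 2.5032002886291593
[ 4.98  0.75 -0.06] 2.489914887410123
t 9.5167 p [ 0.4525 -0.2446  0.1707] alpha 71.67 F [2.27 4.49 0.06] Ftool [ 4.98  0.75 -0.06] q6 79.9 w 0.0025979933331849335
door frame (if door // tool): x,y [0.0185 0.1742]  opening 1.338
```

A firm rise of 0.5 N/mm to about 5 N confirms that the right hinge binds. Now I'll back the finger off slowly, then lift it.

>>> arm_command --moves '[{"x":0.01,"y":0,"z":0,"wx":0,"wy":0,"wz":0},{"x":0.02,"y":0,"z":0,"wx":0,"wy":0,"wz":0},{"x":0.035,"y":0,"z":0,"wx":0,"wy":0,"wz":0},{"x":0.05,"y":0,"z":0,"wx":0,"wy":0,"wz":0},{"x":0.065,"y":0,"z":0,"wx":0,"wy":0,"wz":0}]'

```text
time: 9.93
position: [0.4551, -0.236, 0.1707]
orientation: [[0.315, 0.949, -0.001], [0.949, -0.315, -0.001], [-0.001, -0.0, -1.0]]
ft_force: [-0.2, -0.3, -0.1]
width: 0.003
grip_force: 0.0
```

>>> arm_command --moves '[{"x":0.03,"y":0,"z":0,"wx":0,"wy":0,"wz":0},{"x":0.06,"y":0,"z":0,"wx":0,"wy":0,"wz":0},{"x":0.1,"y":0,"z":0,"wx":0,"wy":0,"wz":0},{"x":0.14,"y":0,"z":0,"wx":0,"wy":0,"wz":0},{"x":0.18,"y":0,"z":0,"wx":0,"wy":0,"wz":0}]'

```text
time: 10.35
position: [0.4641, -0.2096, 0.1707]
orientation: [[0.315, 0.949, -0.0], [0.949, -0.315, -0.0], [-0.0, -0.0, -1.0]]
ft_force: [1.2, 0.1, -0.2]
width: -0.002
grip_force: 0.0
```

>>> arm_command --moves '[{"x":0,"y":0,"z":-0.1,"wx":0,"wy":0,"wz":0},{"x":0,"y":0,"z":-0.25,"wx":0,"wy":0,"wz":0},{"x":0,"y":0,"z":-0.45,"wx":0,"wy":0,"wz":0},{"x":0,"y":0,"z":-0.65,"wx":0,"wy":0,"wz":0},{"x":0,"y":0,"z":-0.75,"wx":0,"wy":0,"wz":0}]'

```text
time: 10.77
position: [0.4646, -0.2099, 0.2867]
orientation: [[0.315, 0.949, 0.003], [0.949, -0.315, -0.002], [-0.0, 0.004, -1.0]]
ft_force: [0.5, 0.4, -0.2]
width: 0.003
grip_force: 0.0
```

```bash
python3 - <<'E'
import numpy as np
from h import rot
h=np.array([.562,.324]); b=np.radians(-17)
t=h+rot(b)@np.array([.034,-.175]); print(t)
E
python3 st.py right; python3 - <<'E'
from ov import *
overlay({'left':(.562,.324,np.radians(3.5),np.radians(20.5)),'right':(.612,-.317,np.radians(-5),1.3)},'pics/ov2.png',boxes={('scene','left'):(190,125),('scene','right'):(315,125),('side','left'):(270,235),('side','right'):(278,115)})
E
```

```text
[0.54334931 0.14670603]
t 10.7667 p [ 0.4646 -0.2099  0.2867] alpha 71.67 F [ 0.49  0.39 -0.23] Ftool [0.53 0.34 0.24] q6 84.0 w 0.0025146140016765765
door frame (if door // tool): x,y [0.0553 0.1736]  opening 1.338
```

View pics/ov2.png

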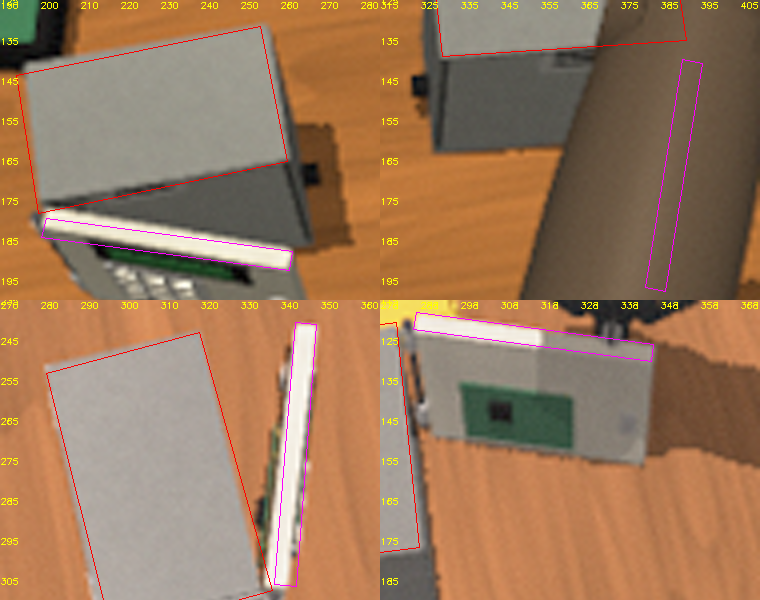

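The right door rests at about 1.3 rad and matches the overlay. The left hinge is nearer (0.568,0.322). On to the left door.

>>> arm_command --moves '[{"x":0.15,"y":0,"z":0,"wx":0,"wy":0,"wz":-0.07},{"x":0.35,"y":0,"z":0,"wx":0,"wy":0,"wz":-0.14},{"x":0.55,"y":0,"z":0,"wx":0,"wy":0,"wz":-0.21},{"x":0.8,"y":0,"z":0,"wx":0,"wy":0,"wz":-0.28},{"x":1,"y":0,"z":0,"wx":0,"wy":0,"wz":-0.35}]'

```text
time: 11.28
position: [0.5112, -0.0657, 0.2819]
orientation: [[-0.233, 0.973, -0.001], [0.973, 0.233, 0.001], [0.001, -0.001, -1.0]]
ft_force: [0.7, -0.9, 0.1]
width: 0.001
grip_force: 0.0
```

```bash
sed -i 's/(.562,.324,-1/(.568,.322,-1/' st.py; python3 st.py left .552 .144 .28
```

```text
t 11.2833 p [ 0.5112 -0.0657  0.2819] alpha 103.45 F [ 0.71 -0.92  0.14] Ftool [-1.06  0.48 -0.14] q6 69.2 w 0.0008319662861071763
door frame (if door // tool): x,y [ 0.3638 -0.1455]  opening 1.397
to target, tool units [1.296 0.59  0.013]
```

>>> arm_command --moves '[{"x":0.14,"y":0.06,"z":0,"wx":0,"wy":0,"wz":-0.07},{"x":0.28,"y":0.12,"z":0,"wx":0,"wy":0,"wz":-0.14},{"x":0.42,"y":0.18,"z":0,"wx":0,"wy":0,"wz":-0.21},{"x":0.56,"y":0.24,"z":0,"wx":0,"wy":0,"wz":-0.28},{"x":0.7,"y":0.3,"z":0,"wx":0,"wy":0,"wz":-0.35}]'

```text
time: 11.7
position: [0.5308, 0.0462, 0.2819]
orientation: [[-0.707, 0.707, -0.002], [0.707, 0.707, -0.0], [0.001, -0.001, -1.0]]
ft_force: [0.0, 0.4, 0.6]
width: -0.0
grip_force: 0.0
```

```bash
python3 st.py left .552 .144 .28
```

```text
t 11.7 p [0.5308 0.0462 0.2819] alpha 134.97 F [0.03 0.43 0.64] Ftool [ 0.28  0.32 -0.64] q6 50.0 w -0.0004687218541625735
door frame (if door // tool): x,y [ 0.1688 -0.2213]  opening 0.847
to target, tool units [0.361 0.561 0.012]
```

>>> arm_command --moves '[{"x":0.09,"y":0.14,"z":0,"wx":0,"wy":0,"wz":-0.07},{"x":0.18,"y":0.28,"z":0,"wx":0,"wy":0,"wz":-0.14},{"x":0.27,"y":0.42,"z":0,"wx":0,"wy":0,"wz":-0.21},{"x":0.36,"y":0.56,"z":0,"wx":0,"wy":0,"wz":-0.28},{"x":0.36,"y":0.56,"z":0,"wx":0,"wy":0,"wz":-0.305}]'

```text
time: 12.12
position: [0.5531, 0.1461, 0.2809]
orientation: [[-0.954, 0.299, -0.003], [0.299, 0.954, 0.001], [0.003, -0.0, -1.0]]
ft_force: [-1.3, -0.1, -0.6]
width: 0.002
grip_force: 0.0
```

```bash
python3 st.py left .552 .144 .28; python3 - <<'E'
from h import *
c=wcam(); im=c['frame'][:,:,::-1].copy()
for poly,col in zip(model('left',.568,.322,np.radians(3.5),np.radians(21)),((0,0,255),(255,0,255))):
    cv2.polylines(im,[np.array([proj(c,p) for p in poly]).astype(np.int32)],True,col,1)
p=observe()['position']; cv2.circle(im,[int(v) for v in proj(c,[p[0],p[1],.213])],4,(0,255,255),1)
cv2.imwrite('pics/w2.png',im)
E
```

```text
t 12.1167 p [0.5531 0.1461 0.2809] alpha 162.59 F [-1.33 -0.09 -0.56] Ftool [ 1.24 -0.49  0.57] q6 32.2 w 0.0017868768821903361
door frame (if door // tool): x,y [ 0.0384 -0.1724]  opening 0.365
to target, tool units [ 0.003 -0.015  0.006]
```

View pics/w2.png

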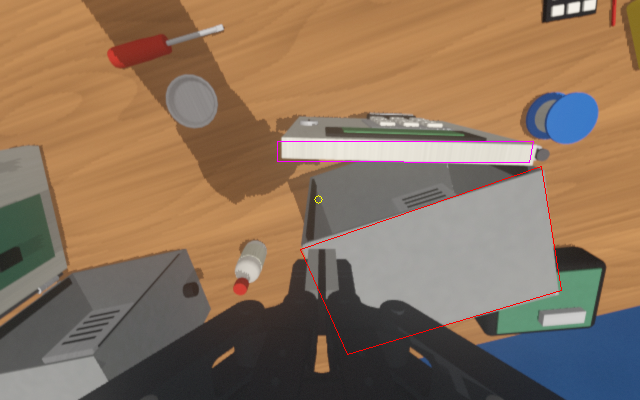

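The model fits the left door to about 3 mm, and the descent point (318,199) lies in the gap.

>>> arm_command --moves '[{"x":0,"y":0,"z":0.15,"wx":0,"wy":0,"wz":0},{"x":0,"y":0,"z":0.3,"wx":0,"wy":0,"wz":0},{"x":0,"y":0,"z":0.5,"wx":0,"wy":0,"wz":0},{"x":0,"y":0,"z":0.65,"wx":0,"wy":0,"wz":0},{"x":0,"y":0,"z":0.73,"wx":0,"wy":0,"wz":0}]'

```text
time: 12.58
position: [0.5509, 0.1414, 0.1695]
orientation: [[-0.951, 0.309, -0.005], [0.309, 0.951, -0.001], [0.004, -0.003, -1.0]]
ft_force: [-0.8, 0.4, 1.1]
width: -0.005
grip_force: 0.0
```

>>> arm_command --moves '[{"x":0.025,"y":0,"z":0,"wx":0,"wy":0,"wz":0},{"x":0.05,"y":0,"z":0,"wx":0,"wy":0,"wz":0},{"x":0.075,"y":0,"z":0,"wx":0,"wy":0,"wz":0},{"x":0.1,"y":0,"z":0,"wx":0,"wy":0,"wz":0},{"x":0.125,"y":0,"z":0,"wx":0,"wy":0,"wz":0}]'

```text
time: 13.0
position: [0.5353, 0.1481, 0.175]
orientation: [[-0.951, 0.308, 0.002], [0.308, 0.951, 0.001], [-0.002, 0.001, -1.0]]
ft_force: [-0.4, 0.2, 0.5]
width: -0.002
grip_force: 0.0
```

```bash
python3 st.py left
```

```text
t 13.0 p [0.5353 0.1481 0.175 ] alpha 162.08 F [-0.43  0.23  0.49] Ftool [ 0.47  0.08 -0.49] q6 33.4 w -0.0017252146506546203
door frame (if door // tool): x,y [ 0.0223 -0.1755]  opening 0.374
```

>>> arm_command --moves '[{"x":0.024,"y":-0.001,"z":0,"wx":0,"wy":0,"wz":0.013},{"x":0.048,"y":-0.003,"z":0,"wx":0,"wy":0,"wz":0.026},{"x":0.072,"y":-0.004,"z":0,"wx":0,"wy":0,"wz":0.039},{"x":0.095,"y":-0.005,"z":0,"wx":0,"wy":0,"wz":0.052},{"x":0.117,"y":-0.007,"z":0,"wx":0,"wy":0,"wz":0.064}]'

```text
time: 13.42
position: [0.5182, 0.1526, 0.1743]
orientation: [[-0.915, 0.403, 0.001], [0.403, 0.915, 0.001], [-0.001, 0.001, -1.0]]
ft_force: [1.4, 0.3, 3.5]
width: -0.001
grip_force: 1.4
```

>>> arm_command --moves '[{"x":0.024,"y":-0.001,"z":0,"wx":0,"wy":0,"wz":0.013},{"x":0.048,"y":-0.003,"z":0,"wx":0,"wy":0,"wz":0.026},{"x":0.072,"y":-0.004,"z":0,"wx":0,"wy":0,"wz":0.039},{"x":0.095,"y":-0.005,"z":0,"wx":0,"wy":0,"wz":0.052},{"x":0.117,"y":-0.007,"z":0,"wx":0,"wy":0,"wz":0.064}]'

```text
time: 13.83
position: [0.5016, 0.1587, 0.1741]
orientation: [[-0.87, 0.493, 0.001], [0.493, 0.87, 0.001], [-0.001, 0.001, -1.0]]
ft_force: [1.8, 0.6, 5.2]
width: 0.005
grip_force: 2.1
```

```bash
python3 st.py left
```

```text
t 13.8333 p [0.5016 0.1587 0.1741] alpha 150.46 F [1.77 0.61 5.16] Ftool [-1.24  1.41 -5.16] q6 47.1 w 0.004914937468515476
door frame (if door // tool): x,y [ 0.0227 -0.1748]  opening 0.577
```

An upward force of 5 N has appeared, so the tool is rubbing on something. I'll lift slightly and look.

>>> arm_command --moves '[{"x":0,"y":0,"z":-0.01,"wx":0,"wy":0,"wz":0},{"x":0,"y":0,"z":-0.02,"wx":0,"wy":0,"wz":0},{"x":0,"y":0,"z":-0.03,"wx":0,"wy":0,"wz":0},{"x":0,"y":0,"z":-0.04,"wx":0,"wy":0,"wz":0},{"x":0,"y":0,"z":-0.05,"wx":0,"wy":0,"wz":0}]'

```text
time: 14.25
position: [0.5014, 0.1582, 0.1809]
orientation: [[-0.871, 0.491, -0.001], [0.491, 0.871, -0.0], [0.001, -0.001, -1.0]]
ft_force: [0.2, -0.1, -0.0]
width: 0.003
grip_force: 0.0
```

```bash
python3 st.py left; python3 - <<'E'
from h import *
b=optics.capture('side')['frame'][200:330,270:430]; o=observe(); print(np.round(o['ft_force'],2),o['position'],o['grip_force'])
c=optics.capture('wrist')['frame']; o=observe(); print(np.round(o['ft_force'],2),np.round(o['torque'],3))
cv2.imwrite('pics/w3.png',np.hstack([cv2.resize(b,(400,325),interpolation=cv2.INTER_CUBIC),cv2.resize(c[50:375,100:500],(400,325))])[:,:,::-1])
E
```

```text
t 14.25 p [0.5014 0.1582 0.1809] alpha 150.57 F [ 0.24 -0.12 -0.03] Ftool [-0.27  0.01  0.03] q6 46.9 w 0.0029184589976843536
door frame (if door // tool): x,y [ 0.0225 -0.1754]  opening 0.575
[ 0.07 -0.26  0.62] [0.50163213 0.15828227 0.18133481] 0.0
[ 0.77  0.28 -1.23] [-0.011  0.006 -0.044]
```

View pics/w3.png

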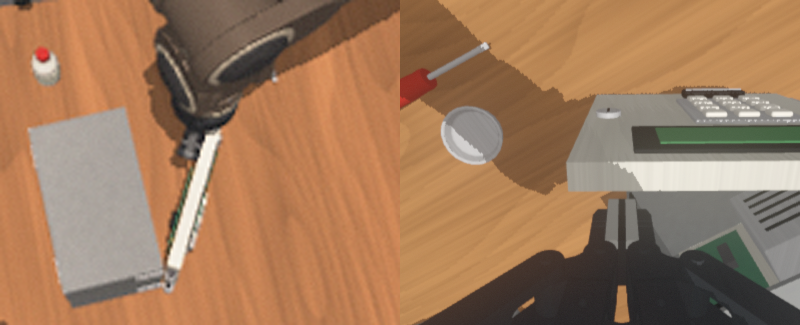

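The finger is behind the door near its free edge, and the vertical force has gone after the lift. Pushing on.

>>> arm_command --moves '[{"x":0.024,"y":-0.001,"z":0,"wx":0,"wy":0,"wz":0.013},{"x":0.048,"y":-0.003,"z":0,"wx":0,"wy":0,"wz":0.026},{"x":0.072,"y":-0.004,"z":0,"wx":0,"wy":0,"wz":0.039},{"x":0.095,"y":-0.005,"z":0,"wx":0,"wy":0,"wz":0.052},{"x":0.117,"y":-0.007,"z":0,"wx":0,"wy":0,"wz":0.064}]'

```text
time: 14.77
position: [0.4856, 0.1661, 0.181]
orientation: [[-0.817, 0.577, -0.0], [0.577, 0.817, -0.0], [0.0, -0.0, -1.0]]
ft_force: [-0.0, -0.2, -0.4]
width: 0.006
grip_force: 0.0
```

```bash
python3 st.py left
```

```text
t 14.7667 p [0.4856 0.1661 0.181 ] alpha 144.74 F [-0.05 -0.16 -0.41] Ftool [-0.06 -0.16  0.41] q6 54.1 w 0.006260550096734705
door frame (if door // tool): x,y [ 0.0227 -0.1749]  opening 0.676
```

```bash
python3 - <<'E'
from h import *
c=wcam(); im=c['frame'][:,:,::-1].copy(); r=optics.place_of('wrist','left_corner')
for q in r[:2]: 
    w=onz(c,q['point'],.213); print(q,w, 'q',np.radians(3.5)-np.arctan2(w[1]-.325,w[0]-.568)-np.pi/2)
s=optics.capture('side'); r=optics.place_of('side','left_corner')
for q in r[:2]:
    w=onz(s,q['point'],.213); print(q,w, 'q',np.radians(3.5)-np.arctan2(w[1]-.325,w[0]-.568)-np.pi/2)
for a,col in((.6,(0,255,0)),(.7,(255,0,255))):
    cv2.polylines(im,[np.array([proj(c,p) for p in model('left',.568,.325,np.radians(3.5),a)[1]]).astype(np.int32)],True,col,1)
cv2.imwrite('pics/w4.png',im)
E
```

```text
{'point': [270.7, 262.2], 'p': 0.94} [0.47093097 0.14439693 0.213     ] q 0.554260153396481
```

View pics/w4.png

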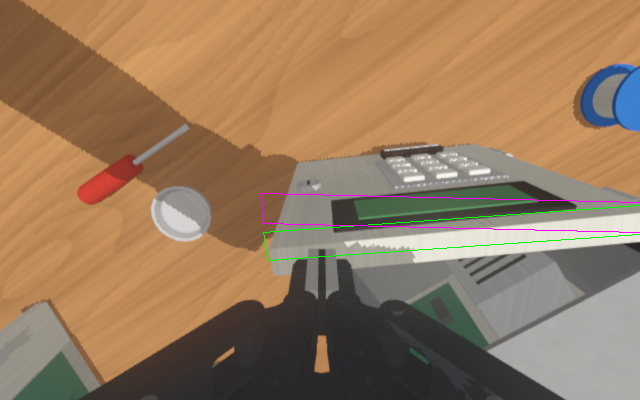

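The tips appear over the door's top strip and the door still stands at about 0.56, so the finger rode over it. I'll check the real tip height against the camera model.

```bash
python3 - <<'E'
from h import *
c=wcam(); o=observe(); R=np.array(o['orientation']);p=np.array(o['position']); print(p)
print('cam in tool',np.round(np.array(c['tool_from_camera']),3), c['fx'])
for k in (0,.01,.02,.03,.04): print(k,[np.round(proj(c,p+R@np.array([x,0,-k])),0).tolist() for x in(-.011,0,.011)])
s=optics.capture('side'); cv2.imwrite('pics/s5.png',cv2.resize(s['frame'][190:340,290:440],(600,600),interpolation=cv2.INTER_CUBIC)[:,:,::-1])
print('tcp in side crop',(np.array(proj(s,p))-[290,190])*4)
E
```

```text
[0.48588614 0.16603415 0.18119079]
cam in tool [[ 0.     0.945  0.328  0.085]
 [ 1.     0.    -0.001  0.   ]
 [-0.001  0.328 -0.945 -0.179]
 [ 0.     0.     0.     1.   ]] 318.69377543606277
0 [[321.0, 251.0], [321.0, 235.0], [321.0, 218.0]]
0.01 [[321.0, 259.0], [321.0, 242.0], [321.0, 225.0]]
0.02 [[321.0, 268.0], [321.0, 250.0], [321.0, 232.0]]
0.03 [[321.0, 277.0], [321.0, 259.0], [321.0, 241.0]]
0.04 [[321.0, 288.0], [321.0, 270.0], [321.0, 250.0]]
tcp in side crop [253.21355708 255.09555376]
```

View pics/s5.png

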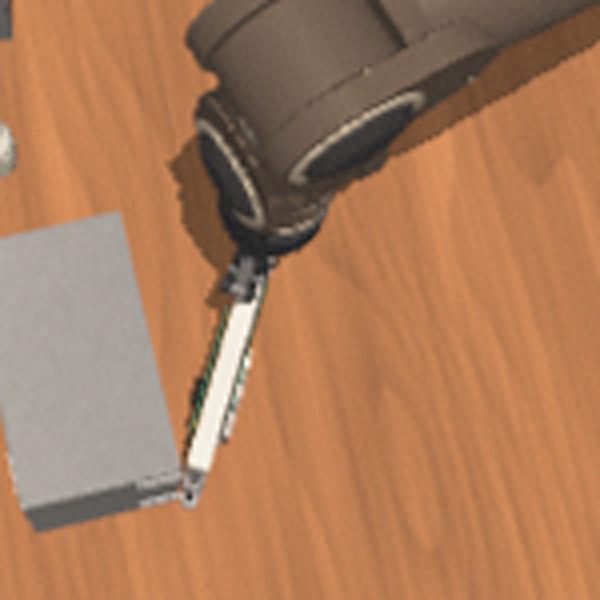

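The evidence agrees: the real tips end about 39 mm short of the reported TCP, so the finger slid over the door top. I'll go back behind the panel and come down deeper, to TCP z about 0.155.

>>> arm_command --moves '[{"x":0,"y":0,"z":-0.05,"wx":0,"wy":0,"wz":0},{"x":0,"y":0,"z":-0.1,"wx":0,"wy":0,"wz":0},{"x":-0.08,"y":0.01,"z":-0.1,"wx":0,"wy":0,"wz":-0.025},{"x":-0.15,"y":0.02,"z":-0.1,"wx":0,"wy":0,"wz":-0.05},{"x":-0.22,"y":0.033,"z":-0.1,"wx":0,"wy":0,"wz":-0.079}]'

```text
time: 15.48
position: [0.5164, 0.151, 0.1975]
orientation: [[-0.883, 0.469, 0.002], [0.469, 0.883, 0.0], [-0.001, 0.001, -1.0]]
ft_force: [-0.1, 0.8, 0.1]
width: 0.002
grip_force: 0.0
```

```bash
sed -i 's/(.568,.322,-1/(.568,.325,-1/' st.py; python3 - <<'E'
from h import *
c=wcam(); o=observe(); print(o['position'],o['ft_force']); r=optics.place_of('wrist','left_corner')
for q in r[:2]:
    w=onz(c,q['point'],.213); print(q,w, 'q',np.radians(3.5)-np.arctan2(w[1]-.325,w[0]-.568)-np.pi/2)
E
python3 st.py left .5156 .151 .155
```

```text
[0.51789226 0.1503585  0.1969751 ] [ 0.31952644 -0.1913812   0.51297718]
{'point': [269.9, 187.5], 'p': 0.86} [0.47252841 0.14355885 0.213     ] q 0.5454619243086825
t 15.5833 p [0.5169 0.1507 0.1968] alpha 151.87 F [ 0.33  0.25 -0.5 ] Ftool [-0.17  0.38  0.5 ] q6 44.4 w 0.002357658076085368
door frame (if door // tool): x,y [ 0.0371 -0.1778]  opening 0.552
to target, tool units [ 0.009 -0.002  0.278]
```

>>> arm_command --moves '[{"x":0,"y":0,"z":0.06,"wx":0,"wy":0,"wz":0},{"x":0,"y":0,"z":0.12,"wx":0,"wy":0,"wz":0},{"x":0,"y":0,"z":0.18,"wx":0,"wy":0,"wz":0},{"x":0,"y":0,"z":0.24,"wx":0,"wy":0,"wz":0},{"x":0,"y":0,"z":0.28,"wx":0,"wy":0,"wz":0}]'

```text
time: 16.0
position: [0.5146, 0.1511, 0.1524]
orientation: [[-0.882, 0.471, -0.002], [0.471, 0.882, -0.0], [0.001, -0.001, -1.0]]
ft_force: [0.2, -0.2, -0.7]
width: -0.001
grip_force: 0.0
```

>>> arm_command --moves '[{"x":0.02,"y":0,"z":0,"wx":0,"wy":0,"wz":0},{"x":0.04,"y":0,"z":0,"wx":0,"wy":0,"wz":0},{"x":0.06,"y":0,"z":0,"wx":0,"wy":0,"wz":0},{"x":0.08,"y":0,"z":0,"wx":0,"wy":0,"wz":0},{"x":0.1,"y":0,"z":0,"wx":0,"wy":0,"wz":0}]'

```text
time: 16.42
position: [0.5023, 0.1585, 0.1548]
orientation: [[-0.882, 0.471, 0.001], [0.471, 0.882, 0.0], [-0.001, 0.001, -1.0]]
ft_force: [0.3, 0.0, 0.8]
width: -0.0
grip_force: 0.0
```

```bash
python3 st.py left
```

```text
t 16.4167 p [0.5023 0.1585 0.1548] alpha 151.93 F [0.29 0.05 0.76] Ftool [-0.23  0.18 -0.76] q6 45.6 w -0.0001848785641877394
door frame (if door // tool): x,y [ 0.0204 -0.1779]  opening 0.551
```

>>> arm_command --moves '[{"x":0.024,"y":-0.001,"z":0,"wx":0,"wy":0,"wz":0.013},{"x":0.048,"y":-0.003,"z":0,"wx":0,"wy":0,"wz":0.026},{"x":0.072,"y":-0.004,"z":0,"wx":0,"wy":0,"wz":0.039},{"x":0.095,"y":-0.005,"z":0,"wx":0,"wy":0,"wz":0.052},{"x":0.117,"y":-0.007,"z":0,"wx":0,"wy":0,"wz":0.064}]'

```text
time: 16.83
position: [0.4866, 0.1658, 0.1547]
orientation: [[-0.83, 0.558, 0.001], [0.558, 0.83, 0.0], [-0.001, 0.001, -1.0]]
ft_force: [1.1, 0.2, 1.2]
width: -0.006
grip_force: 0.6
```

```bash
python3 st.py left;  python3 - <<'E'
from h import *
c=wcam(); o=observe(); print(o['ft_force'],o['grip_force']); r=optics.place_of('wrist','left_corner')
for q in r[:2]:
    w=onz(c,q['point'],.213); print(q,w, 'q',np.radians(3.5)-np.arctan2(w[1]-.325,w[0]-.568)-np.pi/2)
E
```

```text
t 16.8333 p [0.4866 0.1658 0.1547] alpha 146.08 F [1.09 0.18 1.17] Ftool [-0.81  0.76 -1.17] q6 52.7 w -0.005655134346397626
door frame (if door // tool): x,y [ 0.0213 -0.1775]  opening 0.653
[-0.46270416  0.95430429  0.1304951 ] 0.29178966768085957
{'point': [254.0, 249.7], 'p': 0.92} [0.45344588 0.15405674 0.213     ] q 0.6514826264240083
```

The door now follows, at 0.65 rad.

>>> arm_command --moves '[{"x":0.024,"y":-0.001,"z":0,"wx":0,"wy":0,"wz":0.013},{"x":0.048,"y":-0.003,"z":0,"wx":0,"wy":0,"wz":0.026},{"x":0.072,"y":-0.004,"z":0,"wx":0,"wy":0,"wz":0.039},{"x":0.095,"y":-0.005,"z":0,"wx":0,"wy":0,"wz":0.052},{"x":0.117,"y":-0.007,"z":0,"wx":0,"wy":0,"wz":0.064}]'

```text
time: 17.35
position: [0.4714, 0.1745, 0.1543]
orientation: [[-0.77, 0.638, 0.001], [0.638, 0.77, 0.0], [-0.0, 0.0, -1.0]]
ft_force: [1.0, -1.0, -0.8]
width: -0.001
grip_force: 0.6
```

>>> arm_command --moves '[{"x":0.024,"y":-0.001,"z":0,"wx":0,"wy":0,"wz":0.013},{"x":0.048,"y":-0.003,"z":0,"wx":0,"wy":0,"wz":0.026},{"x":0.072,"y":-0.004,"z":0,"wx":0,"wy":0,"wz":0.039},{"x":0.095,"y":-0.005,"z":0,"wx":0,"wy":0,"wz":0.052},{"x":0.117,"y":-0.007,"z":0,"wx":0,"wy":0,"wz":0.064}]'

```text
time: 17.77
position: [0.4571, 0.1849, 0.1543]
orientation: [[-0.702, 0.712, 0.0], [0.712, 0.702, 0.0], [-0.0, 0.0, -1.0]]
ft_force: [1.3, 0.8, 0.3]
width: -0.001
grip_force: 0.6
```

>>> arm_command --moves '[{"x":0.024,"y":-0.001,"z":0,"wx":0,"wy":0,"wz":0.013},{"x":0.048,"y":-0.003,"z":0,"wx":0,"wy":0,"wz":0.026},{"x":0.072,"y":-0.004,"z":0,"wx":0,"wy":0,"wz":0.039},{"x":0.095,"y":-0.005,"z":0,"wx":0,"wy":0,"wz":0.052},{"x":0.117,"y":-0.007,"z":0,"wx":0,"wy":0,"wz":0.064}]'

```text
time: 18.18
position: [0.4439, 0.1966, 0.1543]
orientation: [[-0.627, 0.779, 0.0], [0.779, 0.627, -0.0], [-0.0, 0.0, -1.0]]
ft_force: [1.7, 0.2, 1.1]
width: -0.0
grip_force: 0.6
```

>>> arm_command --moves '[{"x":0.024,"y":-0.001,"z":0,"wx":0,"wy":0,"wz":0.013},{"x":0.048,"y":-0.003,"z":0,"wx":0,"wy":0,"wz":0.026},{"x":0.072,"y":-0.004,"z":0,"wx":0,"wy":0,"wz":0.039},{"x":0.095,"y":-0.005,"z":0,"wx":0,"wy":0,"wz":0.052},{"x":0.117,"y":-0.007,"z":0,"wx":0,"wy":0,"wz":0.064}]'

```text
time: 18.6
position: [0.432, 0.2096, 0.1542]
orientation: [[-0.545, 0.838, 0.0], [0.838, 0.545, -0.0], [-0.0, 0.0, -1.0]]
ft_force: [0.5, -0.8, 0.1]
width: 0.001
grip_force: 0.6
```

>>> arm_command --moves '[{"x":0.024,"y":-0.001,"z":0,"wx":0,"wy":0,"wz":0.013},{"x":0.048,"y":-0.003,"z":0,"wx":0,"wy":0,"wz":0.026},{"x":0.072,"y":-0.004,"z":0,"wx":0,"wy":0,"wz":0.039},{"x":0.095,"y":-0.005,"z":0,"wx":0,"wy":0,"wz":0.052},{"x":0.117,"y":-0.007,"z":0,"wx":0,"wy":0,"wz":0.064}]'

```text
time: 19.02
position: [0.4215, 0.2237, 0.1542]
orientation: [[-0.458, 0.889, 0.0], [0.889, 0.458, -0.0], [-0.0, -0.0, -1.0]]
ft_force: [0.9, -1.2, 0.1]
width: 0.002
grip_force: 0.5
```

>>> arm_command --moves '[{"x":0.024,"y":-0.001,"z":0,"wx":0,"wy":0,"wz":0.013},{"x":0.048,"y":-0.003,"z":0,"wx":0,"wy":0,"wz":0.026},{"x":0.072,"y":-0.004,"z":0,"wx":0,"wy":0,"wz":0.039},{"x":0.095,"y":-0.005,"z":0,"wx":0,"wy":0,"wz":0.052},{"x":0.117,"y":-0.007,"z":0,"wx":0,"wy":0,"wz":0.064}]'

```text
time: 19.43
position: [0.4124, 0.2388, 0.1542]
orientation: [[-0.367, 0.93, -0.0], [0.93, 0.367, -0.0], [-0.0, -0.0, -1.0]]
ft_force: [1.8, -0.5, 0.5]
width: -0.0
grip_force: 0.5
```

```bash
python3 st.py left
```

```text
t 19.4333 p [0.4124 0.2388 0.1542] alpha 111.52 F [ 1.82 -0.54  0.47] Ftool [-1.17  1.5  -0.47] q6 98.6 w -7.8902494155447e-05
door frame (if door // tool): x,y [ 0.0231 -0.1764]  opening 1.256
```

>>> arm_command --moves '[{"x":0.024,"y":-0.001,"z":0,"wx":0,"wy":0,"wz":0.013},{"x":0.048,"y":-0.003,"z":0,"wx":0,"wy":0,"wz":0.026},{"x":0.072,"y":-0.004,"z":0,"wx":0,"wy":0,"wz":0.039},{"x":0.095,"y":-0.005,"z":0,"wx":0,"wy":0,"wz":0.052},{"x":0.117,"y":-0.007,"z":0,"wx":0,"wy":0,"wz":0.064}]'

```text
time: 19.85
position: [0.4049, 0.2546, 0.1541]
orientation: [[-0.272, 0.962, -0.0], [0.962, 0.272, -0.001], [-0.0, -0.0, -1.0]]
ft_force: [1.3, -0.4, 0.1]
width: -0.002
grip_force: 0.5
```

>>> arm_command --moves '[{"x":0.024,"y":-0.001,"z":0,"wx":0,"wy":0,"wz":0.013},{"x":0.048,"y":-0.003,"z":0,"wx":0,"wy":0,"wz":0.026},{"x":0.072,"y":-0.004,"z":0,"wx":0,"wy":0,"wz":0.039},{"x":0.095,"y":-0.005,"z":0,"wx":0,"wy":0,"wz":0.052},{"x":0.117,"y":-0.007,"z":0,"wx":0,"wy":0,"wz":0.064}]'

```text
time: 20.27
position: [0.399, 0.2712, 0.1541]
orientation: [[-0.174, 0.985, -0.001], [0.985, 0.174, -0.001], [-0.001, -0.001, -1.0]]
ft_force: [0.7, -1.4, 0.5]
width: -0.0
grip_force: 0.6
```

>>> arm_command --moves '[{"x":0.024,"y":-0.001,"z":0,"wx":0,"wy":0,"wz":0.013},{"x":0.048,"y":-0.003,"z":0,"wx":0,"wy":0,"wz":0.026},{"x":0.072,"y":-0.004,"z":0,"wx":0,"wy":0,"wz":0.039},{"x":0.095,"y":-0.005,"z":0,"wx":0,"wy":0,"wz":0.052},{"x":0.117,"y":-0.007,"z":0,"wx":0,"wy":0,"wz":0.064}]'

```text
time: 20.68
position: [0.3948, 0.2882, 0.154]
orientation: [[-0.074, 0.997, -0.001], [0.997, 0.074, -0.001], [-0.001, -0.001, -1.0]]
ft_force: [1.2, -1.9, 0.2]
width: -0.002
grip_force: 0.6
```

>>> arm_command --moves '[{"x":0.024,"y":-0.001,"z":0,"wx":0,"wy":0,"wz":0.013},{"x":0.048,"y":-0.003,"z":0,"wx":0,"wy":0,"wz":0.026},{"x":0.072,"y":-0.004,"z":0,"wx":0,"wy":0,"wz":0.039},{"x":0.095,"y":-0.005,"z":0,"wx":0,"wy":0,"wz":0.052},{"x":0.117,"y":-0.007,"z":0,"wx":0,"wy":0,"wz":0.064}]'

```text
time: 21.1
position: [0.3923, 0.3057, 0.154]
orientation: [[0.027, 1.0, -0.001], [1.0, -0.027, -0.001], [-0.001, -0.001, -1.0]]
ft_force: [-0.4, -1.4, -0.3]
width: -0.002
grip_force: 0.6
```

The force is still only the light drag at 1.66, which is beyond any binding range, so the left hinge is sound. Continuing to full opening.

>>> arm_command --moves '[{"x":0.024,"y":-0.001,"z":0,"wx":0,"wy":0,"wz":0.013},{"x":0.048,"y":-0.003,"z":0,"wx":0,"wy":0,"wz":0.026},{"x":0.072,"y":-0.004,"z":0,"wx":0,"wy":0,"wz":0.039},{"x":0.095,"y":-0.005,"z":0,"wx":0,"wy":0,"wz":0.052},{"x":0.117,"y":-0.007,"z":0,"wx":0,"wy":0,"wz":0.064}]'

```text
time: 21.52
position: [0.3919, 0.3233, 0.1539]
orientation: [[0.127, 0.992, -0.001], [0.992, -0.127, -0.001], [-0.001, -0.001, -1.0]]
ft_force: [-0.3, -0.5, 0.0]
width: -0.001
grip_force: 0.6
```

>>> arm_command --moves '[{"x":0.014,"y":0,"z":0,"wx":0,"wy":0,"wz":0.008},{"x":0.028,"y":-0.001,"z":0,"wx":0,"wy":0,"wz":0.016},{"x":0.042,"y":-0.002,"z":0,"wx":0,"wy":0,"wz":0.024},{"x":0.056,"y":-0.003,"z":0,"wx":0,"wy":0,"wz":0.032},{"x":0.07,"y":-0.004,"z":0,"wx":0,"wy":0,"wz":0.038}]'

```text
time: 21.93
position: [0.393, 0.334, 0.1541]
orientation: [[0.185, 0.983, -0.0], [0.983, -0.185, -0.0], [-0.0, -0.0, -1.0]]
ft_force: [-0.7, -1.5, 0.0]
width: 0.0
grip_force: 0.6
```

```bash
python3 st.py left;  python3 - <<'E'
from h import *
c=wcam(); o=observe(); print(o['ft_force'],o['grip_force']); r=optics.place_of('wrist','left_corner')
for q in r[:2]:
    w=onz(c,q['point'],.213); print(q,w, 'q',(np.radians(3.5)-np.arctan2(w[1]-.325,w[0]-.568)-np.pi/2)%(2*np.pi))
E
```

```text
t 21.9333 p [0.393  0.334  0.1541] alpha 79.32 F [-0.73 -1.46  0.02] Ftool [-1.57 -0.45 -0.02] q6 141.0 w 0.00039606330465011475
door frame (if door // tool): x,y [ 0.0236 -0.1736]  opening 1.818
[-0.1282449   1.05423841 -0.92995291] 0.352218272164464
{'point': [253.4, 253.8], 'p': 0.97} [0.36773352 0.35821432 0.213     ] q 1.796237456641979
```

The left door is at about 1.80. Backing off and lifting.

>>> arm_command --moves '[{"x":-0.03,"y":0,"z":0,"wx":0,"wy":0,"wz":0},{"x":-0.07,"y":0,"z":0,"wx":0,"wy":0,"wz":0},{"x":-0.12,"y":0,"z":0,"wx":0,"wy":0,"wz":0},{"x":-0.17,"y":0,"z":0,"wx":0,"wy":0,"wz":0},{"x":-0.22,"y":0,"z":0,"wx":0,"wy":0,"wz":0}]'

```text
time: 22.45
position: [0.3868, 0.3004, 0.1543]
orientation: [[0.185, 0.983, 0.0], [0.983, -0.185, 0.0], [0.0, 0.0, -1.0]]
ft_force: [-0.5, 0.5, 0.4]
width: -0.0
grip_force: 0.0
```

>>> arm_command --moves '[{"x":0,"y":0,"z":-0.15,"wx":0,"wy":0,"wz":0},{"x":0,"y":0,"z":-0.35,"wx":0,"wy":0,"wz":0},{"x":0,"y":0,"z":-0.55,"wx":0,"wy":0,"wz":0},{"x":0,"y":0,"z":-0.75,"wx":0,"wy":0,"wz":0},{"x":0,"y":0,"z":-0.85,"wx":0,"wy":0,"wz":0}]'

```text
time: 22.87
position: [0.3874, 0.301, 0.2856]
orientation: [[0.185, 0.983, 0.004], [0.983, -0.185, 0.003], [0.003, 0.003, -1.0]]
ft_force: [0.2, -0.8, -0.2]
width: -0.001
grip_force: 0.0
```

>>> arm_command --moves '[{"x":-0.2,"y":-0.1,"z":0,"wx":0,"wy":0,"wz":0},{"x":-0.4,"y":-0.2,"z":0,"wx":0,"wy":0,"wz":0},{"x":-0.6,"y":-0.3,"z":0,"wx":0,"wy":0,"wz":0},{"x":-0.8,"y":-0.4,"z":0,"wx":0,"wy":0,"wz":0},{"x":-1,"y":-0.5,"z":0,"wx":0,"wy":0,"wz":0}]'

```text
time: 23.28
position: [0.2843, 0.1662, 0.2816]
orientation: [[0.184, 0.983, 0.0], [0.983, -0.184, 0.0], [0.0, 0.0, -1.0]]
ft_force: [0.0, -0.7, 1.0]
width: 0.001
grip_force: 0.0
```

```bash
python3 - <<'E'
from h import *
o=observe(); print(o['position'],np.round(o['ft_force'],2))
ims=[]
for n in('scene','side'):
    c=optics.capture(n); im=c['frame'][:,:,::-1].copy()
    for s,m in(('left',(.568,.325,np.radians(3.5),1.80)),('right',(.612,-.317,np.radians(-5),1.31))):
        cv2.polylines(im,[np.array([proj(c,p) for p in model(s,*m)[1]]).round().astype(np.int32)],True,(255,0,255),1)
        for q in optics.place_of(n,s+'_corner')[:1]: print(n,s,q['p'],np.round(onz(c,q['point'],.213),3),np.round(model(s,*m)[1][1],3))
    ims.append(im[90:390,150:550])
cv2.imwrite('pics/end.png',np.hstack(ims))
E
```

```text
[0.28426991 0.1662034  0.2815613 ] [ 0.   -0.66  0.97]
scene left 0.6 [0.368 0.354 0.213] [0.366 0.367 0.213]
scene right 0.81 [ 0.418 -0.24   0.213] [ 0.416 -0.254  0.213]
side left 0.87 [0.364 0.365 0.213] [0.366 0.367 0.213]
side right 0.86 [ 0.41  -0.249  0.213] [ 0.416 -0.254  0.213]
```

View pics/end.png

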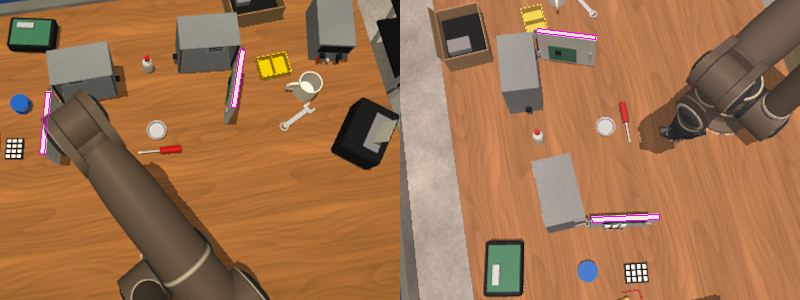

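The left door is fully open at about 1.8, the right one rests at about 1.31 against its tight spot, and the bench items lie undisturbed.

```bash
python3 -c "
from workcell import hand_in; print(hand_in())"
```

```text
the job is handed in; nothing more can be done
None
```

I handed the job in: the left door ran freely and stands fully open at about 1.80 rad, and the right hinge bound at about 1.3 rad (force rose about 0.5 N/mm to a 6 N peak), so that door was left resting there. On the left, the finger first slid over the door's top edge with about 5 N of upward force, so I lifted off, came down deeper and repeated the push.

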